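# Shut and pin the drilling jig

## Task

Swing the lid of the clamshell drilling jig down onto its base, then take the locking pin with the red knob from the wooden rack and push it down through the lid's hole into the base until its collar bears on the lid. Keep pushing the pin down so that the lid, which springs up a little by itself, is squeezed fully shut, and finish like that, still holding the knob and pressing. Leave everything else on the bench where it is.

Things in the scene. Friction and masses are not known exactly. Their poses are not given: they have to be found in the camera images.
- jig: Blue base half of a clamshell drilling jig, fixed: 145 mm (x) by 110 mm (y), 40 mm tall; feet 8 mm tall reach y = +-77 mm. Origin on the bench under its middle; x axis points level from the lid's free end to the hinge, z up. Hinge axis along y at x = 65 mm, z = 40 mm. A copper tube 22 mm thick lies along y in a groove at x = 23 mm, from y = -75 to 75 mm.
- lid (a joint): Angle of the jig's upper half (lid), rad: 0 = fully shut, flat on the base; larger = free end swung up (starts 0.7 to 1.15). Stiff hinge (0.22 N m friction): it stays where left. Swung down and let go it rests ajar at about 0.06 on two orange sprung lifters 8 mm proud of the base. Squeezing it to 0 takes about 7 rising to 12 N at its hole; let go, it rises to 0.06 again.
- lid_hinge (a point): Middle of the hinge axis of the lid, 40 mm above the bench; axes as the jig's
- lid_lip (a point): Point on the outer (upper when shut) face of the lid: middle of the yellow front strip, 137.5 mm from the hinge axis; the strip is 35 mm by 100 mm across, 16 mm thick like the whole lid (110 mm wide), and is the free end, a good place to push. Its z axis points out of the outer face.
- lid_hole (a point): Centre of the mouth of the 15 mm through hole in the steel part of the lid, on its outer face, 87.5 mm from the hinge axis; the lid is 16 mm thick here. Its z axis points out of the outer face.
- base_hole (a point): Centre of the mouth of the 15 mm through hole in the base, on the base's top 40 mm above the bench, under the lid's hole when the lid is down; the hole goes straight down to the bench
- pin_knob (a point): Loose locking pin, about 90 g: middle of its red knob, a cylinder 20 mm across and 40 mm tall, to be grasped. Below it a steel collar 26 mm across (20 to 26 mm below this point), then a steel shaft 12 mm across, 50 mm long, tapered tip 76 mm below this point. z axis from tip to knob.
- pin_tip (a point): Tip of the locking pin's shaft
- pin_collar (a point): Centre of the underside of the pin's collar (50 mm above the tip): it rests on the lid when the pin is home
- rack: Wooden block bolted to the bench, 50 mm (its x) by 176 mm (its y), 34 mm tall, origin under its middle, with three holes 28 mm deep, 60 mm apart along its y (at y = -60, 0, 60 mm). The locking pin and two other pins stand in them, in any order; a pin's tip is 6 mm above the bench there.
- hexpin: another pin standing in the rack: 12 mm steel shaft, black six-sided head 22 mm wide; not needed; origin at its foot
- ballpin: another pin standing in the rack: 12 mm steel shaft, brass ball head 20 mm wide; not needed; origin at its foot
- wrench: open-ended spanner lying on the bench, about 180 mm long, x axis along it; not part of the job
- screwdriver: screwdriver lying on the bench, x axis along it; not part of the job
- can: spray can, red with a white band, 66 mm across, 130 mm tall, standing; origin at the centre of its underside; not part of the job
- cup: small white plastic cup, 68 mm across, 50 mm tall; origin under its centre; not part of the job
- tape: flat roll of yellow tape, 90 mm across, 22 mm tall; origin under its centre; not part of the job
- boltbox: open blue plastic box of bolts, 100 x 130 x 50 mm; origin under its centre; not part of the job
Mind the look-alikes: they are no part of the job. Leave any green or pink look-alike of the part that bears pin_knob alone.

How it is judged:
On the way, in this order (a step that is already met when the one before it is completed fails the run):
1. the lid is swung down onto the lifters or further, the pin not yet in it (value of joint lid below 0.09 rad and distance between pin_tip and base_hole above 0.06 m), for 0.2 s.
2. the pin's tip is through the lid and inside the base's hole (horizontal distance between pin_tip and base_hole below 0.006 m and angle between pin_tip's own z axis and vertical below 0.12 rad and z of pin_tip in the frame of base_hole below -0.008 m), for 0.1 s.
At the end, for the whole second after the job is handed in: Lid below 0.02 rad; pin upright (0.12 rad) in both holes, tip within 6 mm of the base hole's axis and over 29 mm below the base's top, collar within 6 mm of the lid hole's mouth, at rest, fingers bearing on the pin with over 2 N; every other thing within 40 mm of its start (value of joint lid below 0.02 rad and horizontal distance between pin_tip and base_hole below 0.006 m and angle between pin_tip's own z axis and vertical below 0.12 rad and z of pin_tip in the frame of base_hole below -0.029 m and distance between pin_collar and lid_hole below 0.006 m and contact force between the fingers and pin above 2 N and linear speed of pin below 0.02 m/s and distance of each of hexpin, ballpin, wrench, screwdriver, can, cup, tape, boltbox from where it was at the start of the episode below 0.04 m); the arm keeps its last pose, push and grip.
It fails at once if another thing on the bench is moved more than 40 mm or the can knocked over (angle between can's own z axis and vertical above 0.5 rad or distance of any of hexpin, ballpin, wrench, screwdriver, can, cup, tape, boltbox from where it was at the start of the episode above 0.04 m).
It also fails if it takes over 72 s, if anything falls off the work surface, if the arm or the gripper's body presses on something with over 40 N, if the wrist force passes 120 N, or if a joint passes its speed limit or range.

## Robot

A 6-joint arm with a two-finger parallel gripper is mounted at the origin on the work surface. World frame = base frame: x ahead of the robot, y to its left, z up, the work surface at z = 0. Lengths are in m, angles in rad, forces in N, time in s.
With the tool pointing down it reaches from about 0.275 to 0.825 m from the base axis. Payload 5.2 kg.
Tool frame: the origin (TCP) lies at the very end of the fingers, on their centre line; the grasp point (between the pads) lies 19 mm behind it; z points along the fingers, y is the line along which they close (so a half turn about z gives the same grasp; the last joint's range is limited). The gripper opens to 93 mm and grips with 3 to 60 N. Pads are 15 mm wide; open, the fingers measure 128 mm over their backs; the gripper's body (75 mm by 188 mm) begins 65 mm behind the grasp point.
Start: joints at [0.972, 0.259, 1.535, -0, 1.348, -0.203], TCP at [0.212, 0.507, 0.219] pointing down, gripper open.
Joint ranges: [-3.14, 3.14], [-0.91, 2.08], [0.19, 2.58], [-1.22, 4.36], [0.22, 2.71], [-3.12, 3.12]. Speed limits (rad/s): [2.57, 2.57, 3.14, 3.14, 3.14, 3.14].

## Interface

Orientations are given as a rotation vector (axis times angle).
In Python, from workcell import monitor, vision, r gives the robot as it stands. The module is installed in compiled form; this text tells all that it offers.
- The arm moves only by the tool servo_tool, never from a script. Its argument "moves" is a list of rows, each an object of numbers: "tx", "ty", "tz": the shift along the world's x, y, z in m; "rx", "ry", "rz": the turn, a rotation vector about the world's x, y, z in degrees; "grip": the finger opening in m, from 0 to 0.093. In form: [{"tx": .., "ty": .., "tz": .., "rx": .., "ry": .., "rz": .., "grip": ..}, ...]. A call has 1 to 5 rows; each row shifts and turns the commanded pose from where the row before left it; what a row does not reach is not made up. A row lasts 1/10 s, in which the tool goes at most 50 mm and 8.59 degrees, less where a joint would pass 70% of its speed; a pose out of reach is approached as far as the arm can. A call with a gripper value outside its range is refused whole. The fingers move at their own pace and stop on an object; "newtons" is the grip in N (left out, the last holds). Time passes only in rows, so rows that do not move let the fingers close. It gives the time, the measured TCP pose, the force, the opening and the grip force at its end, in the units of the state.
- monitor.get_obs(): the state, without advancing time (a new reading comes with each control period).
- vision.camera(name): name is "scene" or "side" or "wrist"; returns the picture (480x640x3 uint8, red, green, blue); there is no depth.
- vision.calibration(name): a dict with "fovy" (degrees; the focal length in pixels is half the picture's height over the tangent of half this angle, whatever the lens; pixels are square), "cx", "cy" (the principal point, pixels), "k1" (the pictures are not rectified: a ray, as slopes to the right and down, at radius r is drawn at 1 + k1 r^2 times it, then the intrinsics apply), "cam_to_world" (4x4, takes a point from camera to world coordinates). Camera axes: x right, y up, looking along -z (the intrinsics and any distortion apply to the point x, -y, -z); pixel columns grow to the right and rows downward; lengths in m; the calibration is good to about 2 mm. A picture is of the moment at which its call begins: read the wrist's pose just before it. calibration takes no time and is no camera call; for the wrist camera it gives the pose at the moment of the call.
- r.job_done(): hands the job in; it is judged then, once.
The state is a dict: "clock": time; "joints": joint angles; "qvel": joint speeds; "tau": joint torques, N m; "eef_pos": TCP position; "tool_rot": TCP orientation; "force": force on the tool from outside, world axes, zero at the start; "wrist_torque": the same for the moment, N m; "grip_width": finger opening in m; "finger_force": force on a finger pad.
Only numpy, scipy, OpenCV 4.12 (cv2) and the standard library are available. Lean on these libraries where they do the work, as an engineer would, in place of code of your own. Each camera call takes 0.05 s, during which the arm holds its last target. There are 200 camera calls.

## Working session

There is one attempt and no reset: what is moved stays moved. The work goes in short steps, Python scripts to look and compute and a tool call to move; the robot and the scene stay as the last step left them, time stands still between calls to the robot, and variables do not carry over. Pictures are saved under pics/ and viewed, at most 10 in all, crops included, and the job is handed in when it is done.

Besides the shell and the picture viewer there is one more tool, called after "Emit:" by a JSON object that holds its "fn" and its "kwargs". servo_tool: Moves the arm, as the interface text tells. Its arguments: {"type":"object","properties":{"moves":{"type":"array","items":{"type":"object","properties":{"tx":{"type":"number"},"ty":{"type":"number"},"tz":{"type":"number"},"rx":{"type":"number"},"ry":{"type":"number"},"rz":{"type":"number"},"grip":{"type":"number"}}}},"newtons":{"type":"number"}},"required":["moves"]}

```bash
mkdir -p pics; cat > h.py <<'E'
import numpy as np, cv2
from workcell import monitor, vision, r
def snap(n,f):
    c=vision.calibration(n); im=vision.camera(n)
    cv2.imwrite(f'pics/{f}.png',im[:,:,::-1]); np.save(f'pics/{f}.npy',c,allow_pickle=True); return im,c
def load(f): return np.load(f'pics/{f}.npy',allow_pickle=True).item()
def K(c):
    f=240/np.tan(np.radians(c['fovy'])/2); return f
def ray(c,u,v):
    f=K(c); d=np.array([(u-c['cx'])/f,(v-c['cy'])/f]); s=d.copy()
    for _ in range(30): s=d/(1+c['k1']*(s@s))
    T=np.array(c['cam_to_world']); w=T[:3,:3]@np.array([s[0],-s[1],-1]); return T[:3,3],w
def onz(c,u,v,z):
    o,w=ray(c,u,v); return o+w*(z-o[2])/w[2]
def proj(c,p):
    T=np.array(c['cam_to_world']); q=T[:3,:3].T@(np.asarray(p)-T[:3,3]); s=np.array([q[0],-q[1]])/-q[2]
    s=s*(1+c['k1']*(s@s)); return s*K(c)+[c['cx'],c['cy']]
def tri(obs):
    A=np.zeros((3,3));b=np.zeros(3)
    for c,u,v in obs:
        o,w=ray(c,u,v);w=w/np.linalg.norm(w);M=np.eye(3)-np.outer(w,w);A+=M;b+=M@o
    return np.linalg.solve(A,b)
E
python3 - <<'E'
from h import *
for n in ['scene','side','wrist']:
    im,c=snap(n,n+'0'); print(n,c)
print(monitor.get_obs())
E
```

```text
scene {'fovy': 52.56441188212138, 'cx': 320.3530681570934, 'cy': 239.12747968272635, 'k1': 0.040885819523762336, 'cam_to_world': array([[-0.82035607, -0.33793263,  0.46132142,  1.04376059],
       [ 0.57170307, -0.50313143,  0.64808515,  0.67091739],
       [ 0.01309619,  0.79539946,  0.60594405,  0.70647872],
       [ 0.        ,  0.        ,  0.        ,  1.        ]])}
side {'fovy': 47.744584680814384, 'cx': 323.78783209632564, 'cy': 239.224490328598, 'k1': -0.149214594087971, 'cam_to_world': array([[ 0.99877678,  0.0159398 , -0.04680671,  0.51123156],
       [-0.04602302,  0.64577711, -0.76213766, -1.18316842],
       [ 0.01807838,  0.76335958,  0.64572078,  1.08118951],
       [ 0.        ,  0.        ,  0.        ,  1.        ]])}
wrist {'fovy': 69.20744160715623, 'cx': 321.62308412361847, 'cy': 238.84403208686726, 'k1': -0.016745746381246523, 'cam_to_world': array([[ 0.38646796, -0.8936224 , -0.22821376,  0.14862518],
       [ 0.92230083,  0.3739335 ,  0.09764692,  0.53265018],
       [-0.0019227 , -0.24821914,  0.968702  ,  0.38338571],
       [ 0.        ,  0.        ,  0.        ,  1.        ]])}
{'clock': 0.15, 'joints': array([ 9.72207467e-01,  2.59158327e-01,  1.53580745e+00,  4.38196900e-06,
        1.34796965e+00, -2.02754870e-01]), 'qvel': array([-0.00027063, -0.00305762, -0.00237301,  0.00031183,  0.00078973,
        0.00022852]), 'tau': array([ 2.57158732e-03, -4.37644315e+01, -2.84236121e+01,  7.19540357e-02,
        3.78994597e-02, -1.15779662e-04]), 'eef_pos': array([0.21179318, 0.50715554, 0.21802769]), 'tool_rot': array([-6.17620874e-01, -3.07974511e+00,  1.93922684e-03]), 'force': array([ 0.51464991,  0.70902293, -0.78289503]), 'wrist_torque': array([-0.00716725, -0.02395483, -0.05401412]), 'finger_force': 0.0, 'grip_width': 0.09304202052294291}
```

View pics/scene0.png

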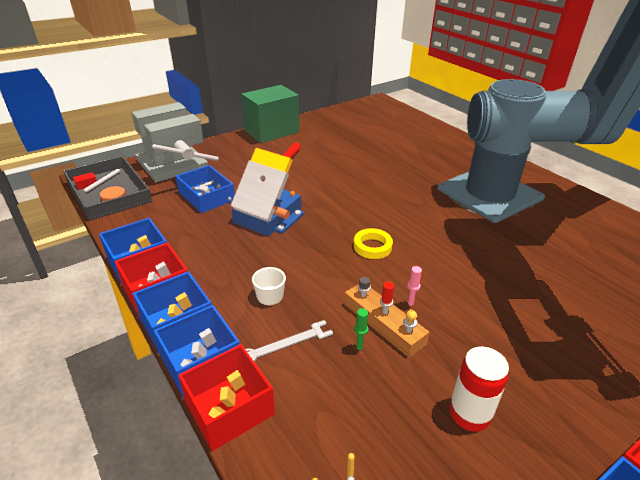

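View pics/side0.png

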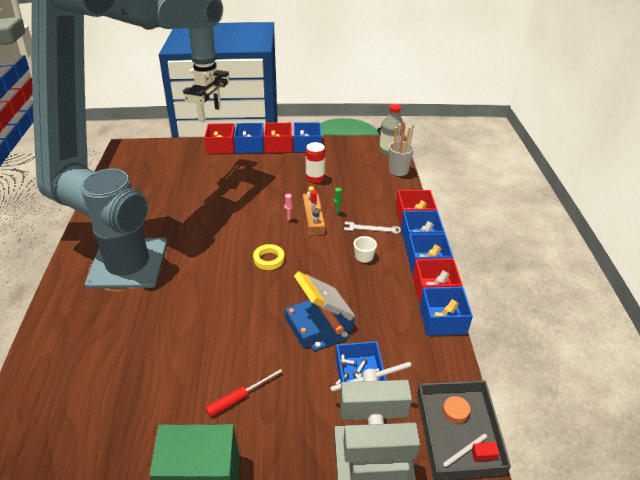

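Scene: the red knob is at about (387,292), in the middle of the rack. The hex pin is at (364,287) and the ball pin at (410,320). Green (361,325) and pink (415,280) look-alikes stand beside the rack. The jig is at (265,200) with its lid up. In the side view the rack is at (314,213) and the jig at (320,312). I'll confirm in one enlarged crop sheet.

```bash
python3 - <<'E'
import cv2,numpy as np
s=cv2.imread('pics/scene0.png');d=cv2.imread('pics/side0.png')
def t(i,x,y,w,h):return cv2.resize(i[y:y+h,x:x+w],(400,300),interpolation=cv2.INTER_CUBIC)
o=np.vstack([np.hstack([t(s,330,255,120,90),t(s,210,135,120,90)]),np.hstack([t(d,270,170,100,75),t(d,270,265,120,90)])])
cv2.imwrite('pics/crop0.png',o)
E
```

```text
(no output)
```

View pics/crop0.png

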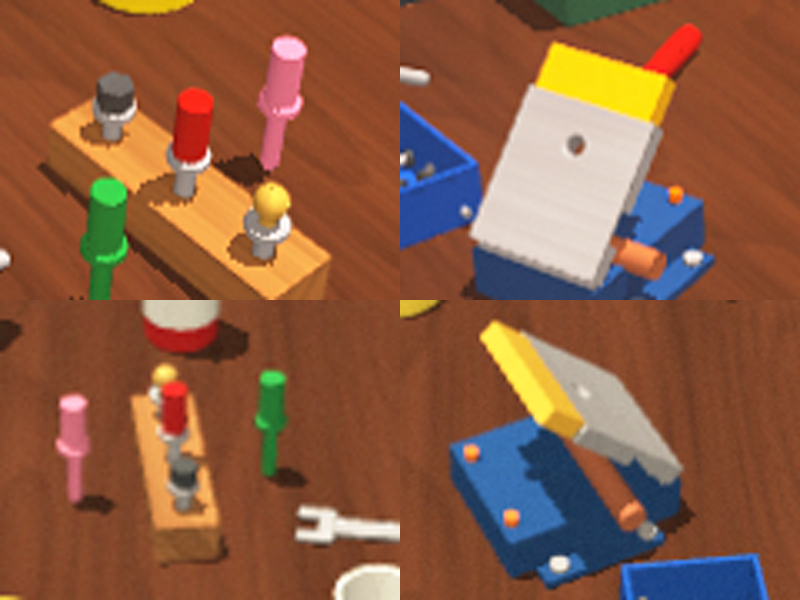

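Confirmed: the middle, red-knobbed pin stands in the rack. The green and pink look-alikes stand on the bench. Next I'll fit the jig pose and the pin position.

```bash
cat > fit.py <<'E'
from h import *
from scipy.optimize import least_squares
S=load('scene0');D=load('side0')
sc=lambda x,y:(210+(x-400)/3.333,135+y/3.333)
sd=lambda x,y:(270+(x-400)/3.333,265+(y-300)/3.333)
def lid(p,s,y,h=.016):
    X,Y,a,t=p[:4]; x=.065-s*np.cos(t)+h*np.sin(t); z=.04+s*np.sin(t)+h*np.cos(t)
    return np.array([X+x*np.cos(a)-y*np.sin(a),Y+x*np.sin(a)+y*np.cos(a),z])
def base(p,x,y,z):
    X,Y,a=p[:3];return np.array([X+x*np.cos(a)-y*np.sin(a),Y+x*np.sin(a)+y*np.cos(a),z])
if __name__=='__main__':
    o=[(S,sc(555,43),.155,-.05),(S,sc(673,80),.155,.05),(S,sc(541,89),.12,-.05),(S,sc(660,126),.12,.05),(S,sc(575,145),.0875,0),(D,sd(583,392),.0875,0)]
    b=[(D,sd(450,443),-.0725,.055,.04),(D,sd(515,546),-.0725,-.055,.04)]
    def res(p): return np.concatenate([proj(c,lid(p,s,y))-uv for c,uv,s,y in o]+[proj(c,base(p,x,y,z))-uv for c,uv,x,y,z in b])
    p0=onz(D,318,315,.04)
    q=least_squares(res,[p0[0],p0[1],.47,.9]); print(q.x.round(4));print(q.fun.reshape(-1,2).round(1))
    print('lip',lid(q.x,.1375,0),'hole0',lid([*q.x[:3],0],.0875,0))
    k=tri([(S,387.6,292.5),(D,313.5,197)]);print('knob',k,onz(S,387.6,292.5,.082),onz(D,313.5,197,.082))
    # rack ends from neighbours' collars (top ~)
    for uv in [(330+113/3.333,255+122/3.333),(330+190/3.333,255+160/3.333),(330+267/3.333,255+226/3.333)]: print(onz(S,*uv,.058))
E
python3 fit.py
```

```text
[ 0.5602 -0.2444  0.4625  0.7095]
[[-0.1  1.5]
 [-0.8  0.2]
 [-1.4  0.5]
 [-2.4 -0.4]
 [ 0.2  0.8]
 [-2.7 -0.3]
 [-1.1  0.2]
 [-0.9 -1.5]]
lip [ 0.53434177 -0.25727983  0.14170972] hole0 [ 0.5400703  -0.25442402  0.056     ]
knob [0.55931306 0.20575754 0.08071694] [0.55815542 0.20675019 0.082     ] [0.5607732  0.20231322 0.082     ]
[0.5758304  0.16139436 0.058     ]
[0.55931638 0.20986516 0.058     ]
[0.55801309 0.27106759 0.058     ]
```

Emit:
{"fn": "servo_tool", "kwargs": {"moves": [{"tx": 0.035, "ty": -0.03, "rz": -8.3, "grip": 0.06}, {"tx": 0.035, "ty": -0.03, "rz": -8.3}, {"tx": 0.035, "ty": -0.03, "rz": -8.3}, {"tx": 0.035, "ty": -0.03, "rz": -8.3}, {"tx": 0.035, "ty": -0.03, "rz": -8.3}]}}

```text
$.moves[0]: bad value
```

Emit:
{"fn": "servo_tool", "kwargs": {"moves": [{"tx": 0.035, "ty": -0.03, "rz": -8.3}, {"tx": 0.035, "ty": -0.03, "rz": -8.3}, {"tx": 0.035, "ty": -0.03}, {"tx": 0.035, "ty": -0.03}, {"tx": 0.033, "ty": -0.031}]}}

```text
$.moves[0]: bad value
```

Emit:
{"fn": "servo_tool", "kwargs": {"moves": [{}, {}, {}]}}

```text
$.moves[0]: bad value
```

```bash
python3 - <<'E'
from h import *
snap('wrist','w1')
E
```

```text
(no output)
```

View pics/w1.png

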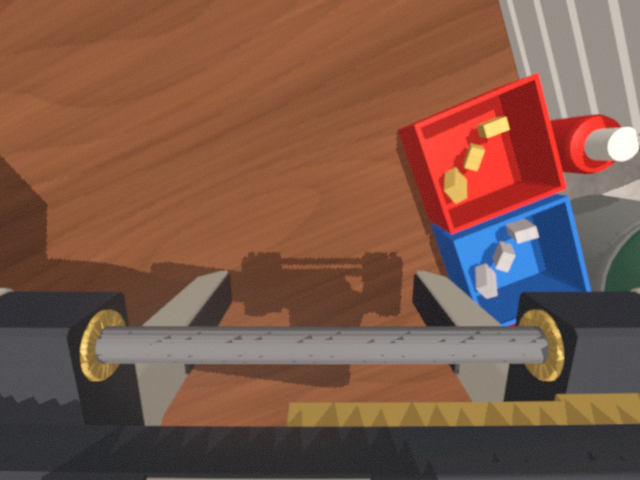

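The moves were refused, apparently because every row needs all its keys. The wrist view only shows the bench at the start pose. Retrying with full rows.

Emit:
{"fn": "servo_tool", "kwargs": {"moves": [{"tx": 0.035, "ty": -0.03, "tz": 0, "rx": 0, "ry": 0, "rz": -8.3, "grip": 0.06}, {"tx": 0.035, "ty": -0.03, "tz": 0, "rx": 0, "ry": 0, "rz": -8.3, "grip": 0.06}, {"tx": 0.035, "ty": -0.03, "tz": 0, "rx": 0, "ry": 0, "rz": -8.3, "grip": 0.06}, {"tx": 0.035, "ty": -0.03, "tz": 0, "rx": 0, "ry": 0, "rz": -8.3, "grip": 0.06}, {"tx": 0.035, "ty": -0.03, "tz": 0, "rx": 0, "ry": 0, "rz": -8.3, "grip": 0.06}], "newtons": 30}}

```text
clock: 0.7
eef_pos: [0.388, 0.3561, 0.2186]
tool_rot: [-1.676, -2.657, -0.0]
force: [1.5, 0.4, -0.6]
grip_width: 0.0609
finger_force: 0.0
```

Emit:
{"fn": "servo_tool", "kwargs": {"moves": [{"tx": 0.029, "ty": -0.036, "tz": 0, "rx": 0, "ry": 0, "rz": -8.3, "grip": 0.06}, {"tx": 0.029, "ty": -0.036, "tz": 0, "rx": 0, "ry": 0, "rz": -8.3, "grip": 0.06}, {"tx": 0.029, "ty": -0.036, "tz": 0, "rx": 0, "ry": 0, "rz": 0, "grip": 0.06}, {"tx": 0.029, "ty": -0.036, "tz": 0, "rx": 0, "ry": 0, "rz": 0, "grip": 0.06}, {"tx": 0.029, "ty": -0.036, "tz": 0, "rx": 0, "ry": 0, "rz": 0, "grip": 0.06}]}}

```text
clock: 1.2
eef_pos: [0.5329, 0.1758, 0.2186]
tool_rot: [-2.036, -2.392, 0.0]
force: [0.7, 0.2, -0.4]
grip_width: 0.0602
finger_force: 0.0
```

Emit:
{"fn": "servo_tool", "kwargs": {"moves": [{"tx": 0.027, "ty": -0.036, "tz": 0, "rx": 0, "ry": 0, "rz": 0, "grip": 0.06}, {"tx": 0, "ty": 0, "tz": 0, "rx": 0, "ry": 0, "rz": 0, "grip": 0.06}, {"tx": 0, "ty": 0, "tz": 0, "rx": 0, "ry": 0, "rz": 0, "grip": 0.06}]}}

```text
clock: 1.5
eef_pos: [0.5591, 0.1406, 0.218]
tool_rot: [-2.038, -2.389, 0.001]
force: [-0.3, -0.4, -0.2]
grip_width: 0.0599
finger_force: 0.0
```

```bash
python3 - <<'E'
from h import *
im,c=snap('wrist','w2')
for p in [(.559,.206,.082),(.559,.206,.102),(.559,.206,.058)]: print(proj(c,p))
E
```

```text
[334.19119175 153.19964965]
[335.06407753 153.42949693]
[333.2850279  152.96106091]
```

View pics/w2.png

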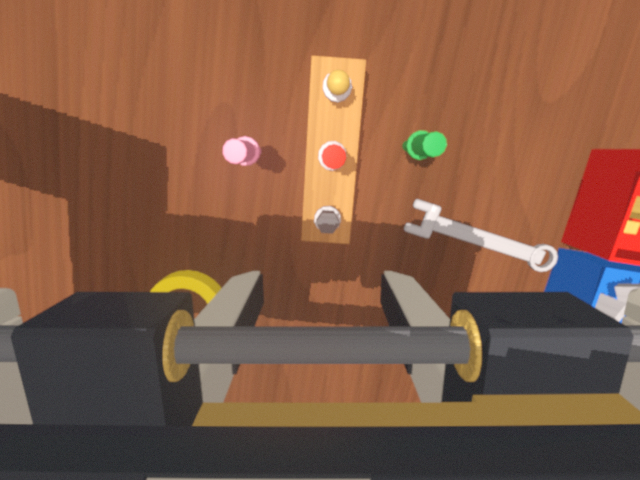

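The red knob's top is at (334,156), and the ball pin (337,83) and hex pin (328,219) are its rack neighbours. The pink (240,150) and green (427,145) look-alikes are about 75 mm away sideways. Moving to the lid, fingers closed.

```bash
python3 - <<'E'
from h import *
c=load('w2'); print(onz(c,334,156.5,.102),onz(c,332.5,156.5,.059))
S=load('scene0');D=load('side0')
for c,n in((S,'s'),(D,'d')):print(n,proj(c,(.5585,.204,.082)))
E
```

```text
[0.55856232 0.20354538 0.102     ] [0.55877792 0.20280518 0.059     ]
s [386.47917987 291.72065927]
d [312.76107193 196.6954206 ]
```

Emit:
{"fn": "servo_tool", "kwargs": {"moves": [{"tx": -0.003, "ty": -0.044, "tz": 0, "rx": 0, "ry": 0, "rz": 0, "grip": 0.0}, {"tx": -0.003, "ty": -0.044, "tz": 0, "rx": 0, "ry": 0, "rz": 0, "grip": 0.0}, {"tx": -0.003, "ty": -0.044, "tz": 0, "rx": 0, "ry": 0, "rz": 0, "grip": 0.0}, {"tx": -0.003, "ty": -0.044, "tz": 0, "rx": 0, "ry": 0, "rz": 0, "grip": 0.0}, {"tx": -0.003, "ty": -0.044, "tz": 0, "rx": 0, "ry": 0, "rz": 0, "grip": 0.0}]}}

```text
clock: 2.05
eef_pos: [0.5433, -0.0779, 0.219]
tool_rot: [2.032, 2.396, 0.001]
force: [-0.0, -0.0, 0.0]
grip_width: 0.0245
finger_force: 0.0
```

Emit:
{"fn": "servo_tool", "kwargs": {"moves": [{"tx": -0.003, "ty": -0.044, "tz": 0, "rx": 0, "ry": 0, "rz": 0, "grip": 0.0}, {"tx": -0.003, "ty": -0.044, "tz": 0, "rx": 0, "ry": 0, "rz": 0, "grip": 0.0}, {"tx": -0.003, "ty": -0.044, "tz": 0, "rx": 0, "ry": 0, "rz": 0, "grip": 0.0}, {"tx": -0.003, "ty": -0.045, "tz": -0.02, "rx": 0, "ry": 0, "rz": 0, "grip": 0.0}, {"tx": 0, "ty": 0, "tz": -0.03, "rx": 0, "ry": 0, "rz": 0, "grip": 0.0}]}}

```text
clock: 2.55
eef_pos: [0.5331, -0.2601, 0.1701]
tool_rot: [2.034, 2.385, -0.002]
force: [0.3, 1.0, -0.6]
grip_width: 0.0006
finger_force: 0.0
```

Emit:
{"fn": "servo_tool", "kwargs": {"moves": [{"tx": 0, "ty": 0, "tz": -0.01, "rx": 0, "ry": 0, "rz": 0, "grip": 0.0}, {"tx": 0, "ty": 0, "tz": -0.005, "rx": 0, "ry": 0, "rz": 0, "grip": 0.0}, {"tx": 0, "ty": 0, "tz": -0.005, "rx": 0, "ry": 0, "rz": 0, "grip": 0.0}]}}

```text
clock: 2.85
eef_pos: [0.5329, -0.2538, 0.1494]
tool_rot: [2.032, 2.394, 0.001]
force: [0.8, -0.4, 1.4]
grip_width: 0.0002
finger_force: 0.4
```

Emit:
{"fn": "servo_tool", "kwargs": {"moves": [{"tx": 0, "ty": 0, "tz": -0.007, "rx": 0, "ry": 0, "rz": 0, "grip": 0.0}, {"tx": -0.0085, "ty": -0.0042, "tz": -0.011, "rx": 0, "ry": 0, "rz": 0, "grip": 0.0}, {"tx": -0.0085, "ty": -0.0042, "tz": -0.011, "rx": 0, "ry": 0, "rz": 0, "grip": 0.0}]}}

```text
clock: 3.15
eef_pos: [0.5149, -0.2637, 0.1193]
tool_rot: [2.033, 2.394, 0.0]
force: [0.6, 0.4, -0.5]
grip_width: 0.0007
finger_force: 0.3
```

Emit:
{"fn": "servo_tool", "kwargs": {"moves": [{"tx": -0.006, "ty": -0.003, "tz": -0.012, "rx": 0, "ry": 0, "rz": 0, "grip": 0.0}, {"tx": -0.006, "ty": -0.003, "tz": -0.012, "rx": 0, "ry": 0, "rz": 0, "grip": 0.0}, {"tx": -0.0035, "ty": -0.0018, "tz": -0.01, "rx": 0, "ry": 0, "rz": 0, "grip": 0.0}, {"tx": -0.0035, "ty": -0.0018, "tz": -0.01, "rx": 0, "ry": 0, "rz": 0, "grip": 0.0}]}}

```text
clock: 3.55
eef_pos: [0.4954, -0.2738, 0.0746]
tool_rot: [-2.036, -2.392, -0.0]
force: [0.7, 0.0, 0.1]
grip_width: 0.0002
finger_force: 0.2
```

Emit:
{"fn": "servo_tool", "kwargs": {"moves": [{"tx": -0.001, "ty": 0, "tz": -0.007, "rx": 0, "ry": 0, "rz": 0, "grip": 0.0}, {"tx": -0.001, "ty": 0, "tz": -0.006, "rx": 0, "ry": 0, "rz": 0, "grip": 0.0}, {"tx": 0, "ty": 0, "tz": 0, "rx": 0, "ry": 0, "rz": 0, "grip": 0.0}]}}

```text
clock: 3.85
eef_pos: [0.4939, -0.2737, 0.0622]
tool_rot: [-2.035, -2.393, 0.001]
force: [-1.3, -0.8, 1.7]
grip_width: 0.0005
finger_force: 0.8
```

Emit:
{"fn": "servo_tool", "kwargs": {"moves": [{"tx": 0, "ty": 0, "tz": -0.003, "rx": 0, "ry": 0, "rz": 0, "grip": 0.0}, {"tx": 0, "ty": 0, "tz": -0.002, "rx": 0, "ry": 0, "rz": 0, "grip": 0.0}, {"tx": 0, "ty": 0, "tz": 0, "rx": 0, "ry": 0, "rz": 0, "grip": 0.0}]}}

```text
clock: 4.15
eef_pos: [0.494, -0.2738, 0.0581]
tool_rot: [2.035, 2.393, -0.001]
force: [-1.9, -1.1, 3.2]
grip_width: 0.0007
finger_force: 1.5
```

```bash
python3 - <<'E'
from h import *
a,_=snap('scene','s2');b,_=snap('side','d2')
t=lambda i,x,y,w,h:cv2.resize(i[y:y+h,x:x+w],(400,300),interpolation=cv2.INTER_CUBIC)
cv2.imwrite('pics/crop2.png',np.hstack([t(a,200,125,140,105),t(b,250,255,140,105)])[:,:,::-1])
E
```

```text
(no output)
```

View pics/crop2.png

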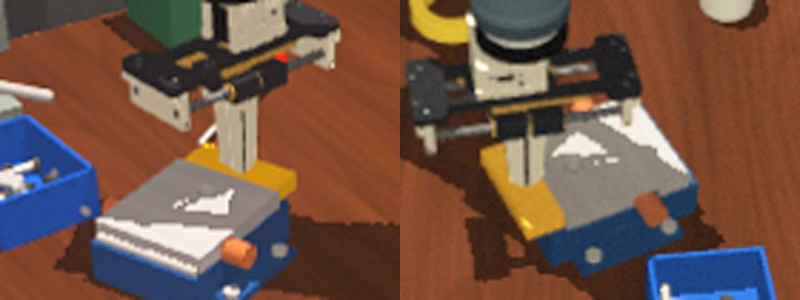

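The lid is down in both views. Now I'll rise and look at the hole with the wrist camera.

Emit:
{"fn": "servo_tool", "kwargs": {"moves": [{"tx": 0, "ty": 0, "tz": 0.04, "rx": 0, "ry": 0, "rz": 0, "grip": 0.0}, {"tx": 0.01, "ty": -0.01, "tz": 0.045, "rx": 0, "ry": 0, "rz": 0, "grip": 0.02}, {"tx": 0.015, "ty": -0.012, "tz": 0.045, "rx": 0, "ry": 0, "rz": 0, "grip": 0.05}, {"tx": 0.03, "ty": -0.024, "tz": 0.02, "rx": 0, "ry": 0, "rz": 0, "grip": 0.05}, {"tx": 0, "ty": 0, "tz": 0, "rx": 0, "ry": 0, "rz": 0, "grip": 0.05}]}}

```text
clock: 4.75
eef_pos: [0.5537, -0.3231, 0.2119]
tool_rot: [2.029, 2.384, 0.001]
force: [0.0, -0.3, -0.8]
grip_width: 0.0284
finger_force: 0.0
```

Emit:
{"fn": "servo_tool", "kwargs": {"moves": [{"tx": 0, "ty": 0, "tz": 0, "rx": 0, "ry": 0, "rz": 0, "grip": 0.05}, {"tx": 0, "ty": 0, "tz": 0, "rx": 0, "ry": 0, "rz": 0, "grip": 0.05}]}}

```text
clock: 4.95
eef_pos: [0.5479, -0.3181, 0.2058]
tool_rot: [-2.033, -2.39, -0.0]
force: [0.1, 1.4, 0.2]
grip_width: 0.0441
finger_force: 0.0
```

```bash
python3 - <<'E'
from h import *
im,c=snap('wrist','w3'); print(proj(c,(.540,-.2544,.056)))
a,_=snap('scene','s3')
cv2.imwrite('pics/crop3.png',np.hstack([im[:,120:520],cv2.resize(a[125:225,200:283],(400,480),interpolation=cv2.INTER_CUBIC)])[:,:,::-1])
E
```

```text
[324.99091022 154.06257311]
```

View pics/crop3.png

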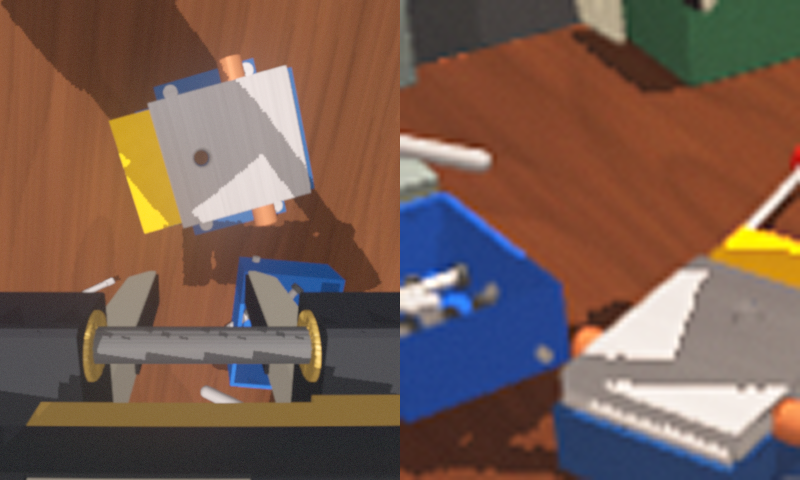

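The hole is at about (322,158) in the wrist view, and the lid rests on its lifters. I'll measure it more finely.

```bash
python3 - <<'E'
from h import *
c=load('w3'); im=cv2.imread('pics/w3.png'); g=cv2.cvtColor(im,6)[140:176,304:342].astype(float)
w=np.clip(110-g,0,None); ys,xs=np.mgrid[140:176,304:342]; u,v=(w*xs).sum()/w.sum(),(w*ys).sum()/w.sum(); print(g.min(),np.median(g),u,v)
h=onz(c,u,v,.059); print('hole',h)
P=[onz(c,120+x,y,.065) for x,y in((149,103),(184,228))]; d=P[0]-P[1]; print('jig yaw',np.degrees(np.arctan2(-d[0],d[1])),np.linalg.norm(d))
c2=load('w2'); im=cv2.imread('pics/w2.png')[135:180,310:360].astype(int)
m=(im[...,2]>150)&(im[...,1]<70)&(im[...,0]<70); y,x=np.nonzero(m); print('red',len(x),x.mean()+310,y.mean()+135,onz(c2,x.mean()+310,y.mean()+135,.1))
print(monitor.get_obs()['eef_pos'],monitor.get_obs()['tool_rot'])
E
```

```text
87.0 159.0 320.96427378964944 157.62570951585977
hole [ 0.53698364 -0.25793854  0.059     ]
jig yaw 23.83992103126437 0.10970608943976219
red 0 nan nan [nan nan nan]
[ 0.54788366 -0.31820352  0.20607735] [-2.03311435e+00 -2.39050752e+00 -2.84956963e-04]<stdin>:7: RuntimeWarning: Mean of empty slice.
  ret = ret.dtype.type(ret / rcount)
```

Emit:
{"fn": "servo_tool", "kwargs": {"moves": [{"tx": 0.001, "ty": 0.0475, "tz": 0, "rx": 0, "ry": 0, "rz": 0, "grip": 0.05}, {"tx": 0.001, "ty": 0.0475, "tz": 0, "rx": 0, "ry": 0, "rz": 0, "grip": 0.05}, {"tx": 0.001, "ty": 0.0475, "tz": 0, "rx": 0, "ry": 0, "rz": 0, "grip": 0.05}, {"tx": 0.001, "ty": 0.0475, "tz": 0, "rx": 0, "ry": 0, "rz": 0, "grip": 0.05}, {"tx": 0.001, "ty": 0.0475, "tz": 0, "rx": 0, "ry": 0, "rz": 0, "grip": 0.05}]}}

```text
clock: 5.55
eef_pos: [0.5527, -0.0797, 0.2069]
tool_rot: [-2.035, -2.391, 0.001]
force: [1.0, 0.4, 0.1]
grip_width: 0.0501
finger_force: 0.0
```

Emit:
{"fn": "servo_tool", "kwargs": {"moves": [{"tx": 0.001, "ty": 0.0475, "tz": 0, "rx": 0, "ry": 0, "rz": 0, "grip": 0.05}, {"tx": 0.001, "ty": 0.0475, "tz": 0, "rx": 0, "ry": 0, "rz": 0, "grip": 0.05}, {"tx": 0.001, "ty": 0.0475, "tz": 0, "rx": 0, "ry": 0, "rz": 0, "grip": 0.05}, {"tx": 0.001, "ty": 0.0475, "tz": 0, "rx": 0, "ry": 0, "rz": 0, "grip": 0.05}, {"tx": 0.001, "ty": 0.0475, "tz": 0, "rx": 0, "ry": 0, "rz": 0, "grip": 0.05}]}}

```text
clock: 6.05
eef_pos: [0.5576, 0.1574, 0.207]
tool_rot: [-2.035, -2.392, 0.001]
force: [0.4, -0.3, 0.4]
grip_width: 0.0496
finger_force: 0.0
```

Emit:
{"fn": "servo_tool", "kwargs": {"moves": [{"tx": 0.001, "ty": 0.0465, "tz": 0, "rx": 0, "ry": 0, "rz": 0, "grip": 0.05}, {"tx": 0, "ty": 0, "tz": 0, "rx": 0, "ry": 0, "rz": 0, "grip": 0.05}, {"tx": 0, "ty": 0, "tz": 0, "rx": 0, "ry": 0, "rz": 0, "grip": 0.05}]}}

```text
clock: 6.35
eef_pos: [0.5587, 0.203, 0.2068]
tool_rot: [-2.031, -2.395, 0.003]
force: [0.9, -0.4, -1.2]
grip_width: 0.05
finger_force: 0.0
```

Emit:
{"fn": "servo_tool", "kwargs": {"moves": [{"tx": 0, "ty": 0, "tz": -0.045, "rx": 0, "ry": 0, "rz": 0, "grip": 0.05}, {"tx": 0, "ty": 0, "tz": -0.045, "rx": 0, "ry": 0, "rz": 0, "grip": 0.05}, {"tx": 0, "ty": 0, "tz": -0.03, "rx": 0, "ry": 0, "rz": 0, "grip": 0.05}, {"tx": 0, "ty": 0, "tz": -0.019, "rx": 0, "ry": 0, "rz": 0, "grip": 0.05}, {"tx": 0, "ty": 0, "tz": 0, "rx": 0, "ry": 0, "rz": 0, "grip": 0.04}]}}

```text
clock: 6.85
eef_pos: [0.5573, 0.1996, 0.0653]
tool_rot: [-2.035, -2.387, 0.009]
force: [0.0, -0.1, -0.5]
grip_width: 0.0456
finger_force: 0.0
```

Emit:
{"fn": "servo_tool", "kwargs": {"moves": [{"tx": 0, "ty": 0, "tz": 0, "rx": 0, "ry": 0, "rz": 0, "grip": 0.03}, {"tx": 0, "ty": 0, "tz": 0, "rx": 0, "ry": 0, "rz": 0, "grip": 0.024}, {"tx": 0, "ty": 0, "tz": 0, "rx": 0, "ry": 0, "rz": 0, "grip": 0.021}, {"tx": 0, "ty": 0, "tz": 0, "rx": 0, "ry": 0, "rz": 0, "grip": 0.02}, {"tx": 0, "ty": 0, "tz": 0, "rx": 0, "ry": 0, "rz": 0, "grip": 0.015}], "newtons": 10}}

```text
clock: 7.35
eef_pos: [0.5603, 0.2021, 0.0698]
tool_rot: [2.035, 2.393, 0.001]
force: [-2.7, 0.2, 5.3]
grip_width: 0.0199
finger_force: 10.0
```

Emit:
{"fn": "servo_tool", "kwargs": {"moves": [{"tx": 0, "ty": 0, "tz": 0, "rx": 0, "ry": 0, "rz": 0, "grip": 0.01}, {"tx": 0, "ty": 0, "tz": 0, "rx": 0, "ry": 0, "rz": 0, "grip": 0.01}]}}

```text
clock: 7.55
eef_pos: [0.5602, 0.2022, 0.0698]
tool_rot: [2.035, 2.393, 0.001]
force: [-1.3, 0.2, 6.7]
grip_width: 0.0199
finger_force: 10.0
```

Emit:
{"fn": "servo_tool", "kwargs": {"moves": [{"tx": 0.001, "ty": 0, "tz": 0, "rx": 0, "ry": 0, "rz": 0, "grip": 0.005}, {"tx": 0, "ty": 0, "tz": 0.001, "rx": 0, "ry": 0, "rz": 0, "grip": 0.005}, {"tx": 0, "ty": 0, "tz": 0, "rx": 0, "ry": 0, "rz": 0, "grip": 0.005}], "newtons": 40}}

```text
clock: 7.85
eef_pos: [0.5603, 0.202, 0.0698]
tool_rot: [-2.035, -2.393, 0.002]
force: [-3.0, -0.6, 3.9]
grip_width: 0.0192
finger_force: 39.9
```

Emit:
{"fn": "servo_tool", "kwargs": {"moves": [{"tx": 0, "ty": 0, "tz": 0.01, "rx": 0, "ry": 0, "rz": 0, "grip": 0.005}, {"tx": 0, "ty": 0, "tz": 0.02, "rx": 0, "ry": 0, "rz": 0, "grip": 0.005}, {"tx": 0, "ty": 0, "tz": 0.04, "rx": 0, "ry": 0, "rz": 0, "grip": 0.005}, {"tx": 0, "ty": 0, "tz": 0.04, "rx": 0, "ry": 0, "rz": 0, "grip": 0.005}, {"tx": 0, "ty": 0, "tz": 0.02, "rx": 0, "ry": 0, "rz": 0, "grip": 0.005}]}}

```text
clock: 8.35
eef_pos: [0.5632, 0.2024, 0.2043]
tool_rot: [2.033, 2.389, 0.009]
force: [0.0, -0.6, -1.3]
grip_width: 0.0192
finger_force: 39.9
```

Emit:
{"fn": "servo_tool", "kwargs": {"moves": [{"tx": -0.0023, "ty": -0.046, "tz": 0, "rx": 0, "ry": 0, "rz": 0, "grip": 0.005}, {"tx": -0.0023, "ty": -0.046, "tz": 0, "rx": 0, "ry": 0, "rz": 0, "grip": 0.005}, {"tx": -0.0023, "ty": -0.046, "tz": 0, "rx": 0, "ry": 0, "rz": 0, "grip": 0.005}, {"tx": -0.0023, "ty": -0.046, "tz": 0, "rx": 0, "ry": 0, "rz": 0, "grip": 0.005}, {"tx": -0.0023, "ty": -0.046, "tz": 0, "rx": 0, "ry": 0, "rz": 0, "grip": 0.005}]}}

```text
clock: 8.85
eef_pos: [0.5498, -0.0298, 0.2005]
tool_rot: [2.034, 2.392, 0.002]
force: [0.4, -0.2, -1.6]
grip_width: 0.0196
finger_force: 39.9
```

Emit:
{"fn": "servo_tool", "kwargs": {"moves": [{"tx": -0.0023, "ty": -0.046, "tz": 0, "rx": 0, "ry": 0, "rz": 0, "grip": 0.005}, {"tx": -0.0023, "ty": -0.046, "tz": 0, "rx": 0, "ry": 0, "rz": 0, "grip": 0.005}, {"tx": -0.0023, "ty": -0.046, "tz": 0, "rx": 0, "ry": 0, "rz": 0, "grip": 0.005}, {"tx": -0.0023, "ty": -0.046, "tz": 0, "rx": 0, "ry": 0, "rz": 0, "grip": 0.005}, {"tx": -0.0023, "ty": -0.046, "tz": 0, "rx": 0, "ry": 0, "rz": 0, "grip": 0.005}]}}

```text
clock: 9.35
eef_pos: [0.5382, -0.2602, 0.2004]
tool_rot: [2.035, 2.391, 0.0]
force: [0.4, 0.5, -1.3]
grip_width: 0.0194
finger_force: 39.9
```

Emit:
{"fn": "servo_tool", "kwargs": {"moves": [{"tx": 0, "ty": 0, "tz": -0.03, "rx": 0, "ry": 0, "rz": 0, "grip": 0.005}, {"tx": 0, "ty": 0, "tz": -0.025, "rx": 0, "ry": 0, "rz": 0, "grip": 0.005}, {"tx": 0, "ty": 0, "tz": 0, "rx": 0, "ry": 0, "rz": 0, "grip": 0.005}, {"tx": 0, "ty": 0, "tz": 0, "rx": 0, "ry": 0, "rz": 0, "grip": 0.005}]}}

```text
clock: 9.75
eef_pos: [0.5383, -0.2581, 0.1452]
tool_rot: [2.035, 2.393, 0.0]
force: [-0.1, 0.3, -1.0]
grip_width: 0.0191
finger_force: 39.9
```

```bash
python3 - <<'E'
from h import *
print(monitor.get_obs()['eef_pos'])
a,c=snap('scene','s4');b,d=snap('side','d4')
print(proj(c,(.539,-.2563,.061)),proj(d,(.539,-.2563,.061)))
t=lambda i,x,y,w,h:cv2.resize(i[y:y+h,x:x+w],(400,600),interpolation=cv2.INTER_CUBIC)
cv2.imwrite('pics/crop4.png',np.hstack([t(a,240,130,60,90),t(b,295,245,60,90)])[:,:,::-1])
E
```

```text
[ 0.53830684 -0.25811413  0.14516454]
[270.93043951 190.01817812] [310.58136437 310.38149193]
```

View pics/crop4.png

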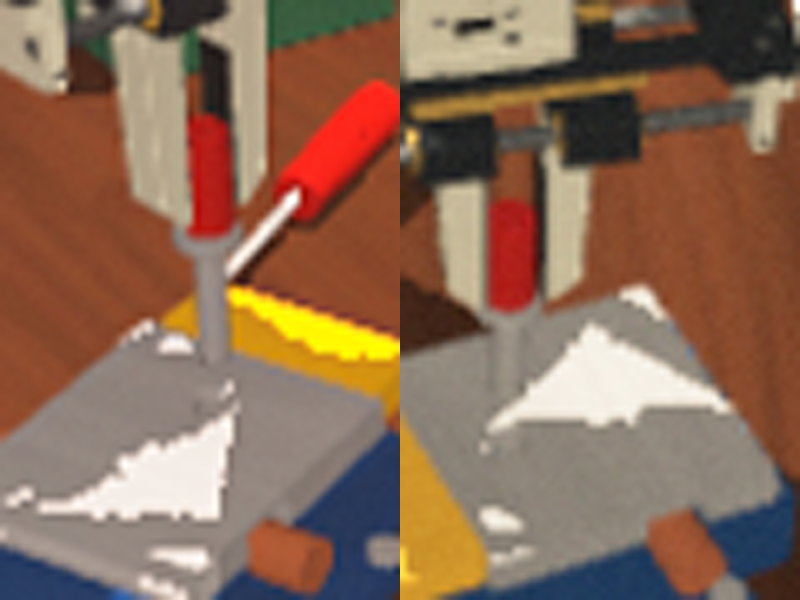

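The pin hangs upright above the hole. Scene: hole at about crop (210,400), tip at (214,362). Side: hole at about (510,440), tip at about (506,405). I'll compare their positions.

```bash
python3 - <<'E'
from h import *
c=load('s4');d=load('d4');k=6.667
S=lambda x,y:(240+x/k,130+y/k); D=lambda x,y:(295+(x-400)/k,245+y/k)
print('tip',tri([(c,*S(214,362)),(d,*D(506,405))]))
print('hole',tri([(c,*S(210,400)),(d,*D(510,440))]))
print('collar',tri([(c,*S(208,243)),(d,*D(510,318))]))
for p in [(.5383,-.256,.081),(.5383,-.258,.081),(.5383,-.256,.134)]:
  u=proj(c,p);v=proj(d,p);print('pred',(u-[240,130])*k,(v-[295,245])*k+[400,0])
# contrast-stretched hole crops
def st(i,x,y,w,h):
  g=cv2.cvtColor(i,6)[y:y+h,x:x+w].astype(float); g=np.clip((g-70)*3,0,255).astype('uint8')
  return cv2.resize(g,(400,400),interpolation=cv2.INTER_CUBIC)
cv2.imwrite('pics/crop5.png',np.hstack([st(cv2.imread('pics/s4.png'),255,170,32,32),st(cv2.imread('pics/d4.png'),295,293,32,32)]))
E
```

```text
tip [ 0.53796679 -0.25445478  0.07741472]
hole [ 0.53942835 -0.25661189  0.06021357]
collar [ 0.53821504 -0.25587181  0.12654428]
pred [205.60819249 354.09749759] [502.0835247  399.37021871]
pred [202.90197337 351.80328455] [502.23133883 403.29174395]
pred [198.38631039 227.93122218] [502.29326118 300.425217  ]
```

View pics/crop5.png

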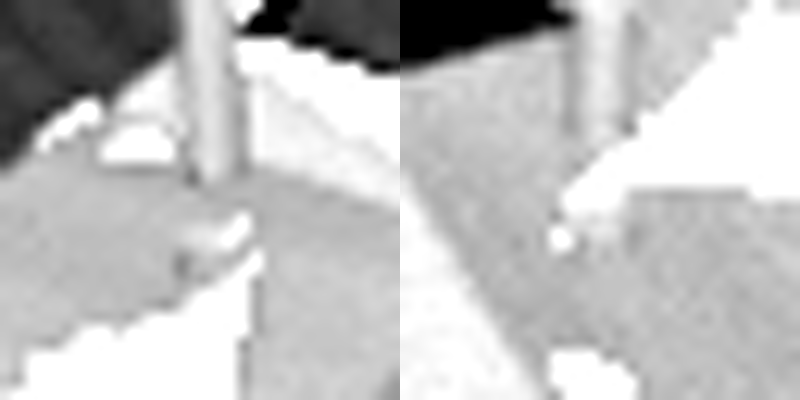

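```bash
python3 - <<'E'
from h import *
from scipy.optimize import least_squares as L
c=load('s4');d=load('d4')
f=lambda u,v,z:L(lambda p:np.r_[proj(c,[*p,z])-u,proj(d,[*p,z])-v],[.54,-.256])
h=f((272.0,189.8),(310.4,310.2),.061);print('hole',h.x,h.fun)
# pin axis: use only u (lateral) in both cameras, at several heights
for z,u,v in((.081,271.9,311.0),(.095,255+208/12.5,311.0),(.115,240+209/6.667,295+109/6.667)):
    q=L(lambda p:[proj(c,[*p,z])[0]-u,proj(d,[*p,z])[0]-v],[.54,-.256]);print('pin',z,q.x)
q=L(lambda p:[proj(c,[*p,.061])[0]-272.0,proj(d,[*p,.061])[0]-310.4],[.54,-.256]);print('hole u only',q.x)
print(tri([(c,271.9,184.2),(d,311.,305.5)]))
E
```

```text
hole [ 0.53757275 -0.25528339] [-0.37327764  0.23033406 -0.39441079 -0.10515115]
pin 0.081 [ 0.5402677  -0.24743778]
pin 0.095 [ 0.54023627 -0.24742563]
pin 0.115 [ 0.54111171 -0.24541639]
hole u only [ 0.53867396 -0.25155446]
[ 0.53840057 -0.25427751  0.07800617]
```

Emit:
{"fn": "servo_tool", "kwargs": {"moves": [{"tx": 0, "ty": -0.001, "tz": -0.01, "rx": 0, "ry": 0, "rz": 0, "grip": 0.005}, {"tx": 0, "ty": 0, "tz": -0.007, "rx": 0, "ry": 0, "rz": 0, "grip": 0.005}, {"tx": 0, "ty": 0, "tz": -0.005, "rx": 0, "ry": 0, "rz": 0, "grip": 0.005}, {"tx": 0, "ty": 0, "tz": 0, "rx": 0, "ry": 0, "rz": 0, "grip": 0.005}]}}

```text
clock: 10.25
eef_pos: [0.5377, -0.2587, 0.1217]
tool_rot: [-2.035, -2.392, 0.0]
force: [-0.4, 0.5, -1.1]
grip_width: 0.0193
finger_force: 39.9
```

Emit:
{"fn": "servo_tool", "kwargs": {"moves": [{"tx": 0, "ty": 0, "tz": -0.003, "rx": 0, "ry": 0, "rz": 0, "grip": 0.005}, {"tx": 0, "ty": 0, "tz": -0.003, "rx": 0, "ry": 0, "rz": 0, "grip": 0.005}, {"tx": 0, "ty": 0, "tz": 0, "rx": 0, "ry": 0, "rz": 0, "grip": 0.005}]}}

```text
clock: 10.55
eef_pos: [0.5378, -0.2588, 0.1162]
tool_rot: [-2.035, -2.392, 0.0]
force: [-0.3, 0.6, -1.5]
grip_width: 0.0195
finger_force: 39.9
```

Emit:
{"fn": "servo_tool", "kwargs": {"moves": [{"tx": 0, "ty": 0, "tz": -0.004, "rx": 0, "ry": 0, "rz": 0, "grip": 0.005}, {"tx": 0, "ty": 0, "tz": -0.004, "rx": 0, "ry": 0, "rz": 0, "grip": 0.005}, {"tx": 0, "ty": 0, "tz": -0.004, "rx": 0, "ry": 0, "rz": 0, "grip": 0.005}, {"tx": 0, "ty": 0, "tz": 0, "rx": 0, "ry": 0, "rz": 0, "grip": 0.005}]}}

```text
clock: 10.95
eef_pos: [0.5377, -0.2588, 0.1038]
tool_rot: [-2.035, -2.392, 0.0]
force: [-0.1, 0.2, -0.3]
grip_width: 0.0195
finger_force: 39.9
```

Emit:
{"fn": "servo_tool", "kwargs": {"moves": [{"tx": 0, "ty": 0, "tz": -0.004, "rx": 0, "ry": 0, "rz": 0, "grip": 0.005}, {"tx": 0, "ty": 0, "tz": -0.004, "rx": 0, "ry": 0, "rz": 0, "grip": 0.005}, {"tx": 0, "ty": 0, "tz": 0, "rx": 0, "ry": 0, "rz": 0, "grip": 0.005}]}}

```text
clock: 11.25
eef_pos: [0.5377, -0.2588, 0.0959]
tool_rot: [-2.035, -2.392, 0.0]
force: [0.1, 0.1, -0.9]
grip_width: 0.0194
finger_force: 39.9
```

Emit:
{"fn": "servo_tool", "kwargs": {"moves": [{"tx": 0, "ty": 0, "tz": -0.005, "rx": 0, "ry": 0, "rz": 0, "grip": 0.005}, {"tx": 0, "ty": 0, "tz": -0.005, "rx": 0, "ry": 0, "rz": 0, "grip": 0.005}, {"tx": 0, "ty": 0, "tz": -0.005, "rx": 0, "ry": 0, "rz": 0, "grip": 0.005}, {"tx": 0, "ty": 0, "tz": 0, "rx": 0, "ry": 0, "rz": 0, "grip": 0.005}]}}

```text
clock: 11.65
eef_pos: [0.5376, -0.2589, 0.0807]
tool_rot: [-2.035, -2.392, 0.0]
force: [-0.2, 0.0, -0.8]
grip_width: 0.0194
finger_force: 39.9
```

Emit:
{"fn": "servo_tool", "kwargs": {"moves": [{"tx": 0, "ty": 0, "tz": -0.003, "rx": 0, "ry": 0, "rz": 0, "grip": 0.005}, {"tx": 0, "ty": 0, "tz": -0.003, "rx": 0, "ry": 0, "rz": 0, "grip": 0.005}, {"tx": 0, "ty": 0, "tz": -0.003, "rx": 0, "ry": 0, "rz": 0, "grip": 0.005}, {"tx": 0, "ty": 0, "tz": 0, "rx": 0, "ry": 0, "rz": 0, "grip": 0.005}]}}

```text
clock: 12.05
eef_pos: [0.5378, -0.2593, 0.0729]
tool_rot: [2.035, 2.393, -0.001]
force: [-1.3, -0.6, 3.0]
grip_width: 0.0197
finger_force: 39.9
```

Emit:
{"fn": "servo_tool", "kwargs": {"moves": [{"tx": 0, "ty": 0, "tz": -0.002, "rx": 0, "ry": 0, "rz": 0, "grip": 0.005}, {"tx": 0, "ty": 0, "tz": -0.002, "rx": 0, "ry": 0, "rz": 0, "grip": 0.005}, {"tx": 0, "ty": 0, "tz": -0.002, "rx": 0, "ry": 0, "rz": 0, "grip": 0.005}, {"tx": 0, "ty": 0, "tz": 0, "rx": 0, "ry": 0, "rz": 0, "grip": 0.005}], "newtons": 55}}

```text
clock: 12.45
eef_pos: [0.5375, -0.2597, 0.0697]
tool_rot: [2.034, 2.392, -0.002]
force: [-10.2, 1.2, 21.2]
grip_width: 0.0192
finger_force: 55.0
```

Emit:
{"fn": "servo_tool", "kwargs": {"moves": [{"tx": 0, "ty": 0, "tz": -0.002, "rx": 0, "ry": 0, "rz": 0, "grip": 0.005}, {"tx": 0, "ty": 0, "tz": -0.002, "rx": 0, "ry": 0, "rz": 0, "grip": 0.005}, {"tx": 0, "ty": 0, "tz": 0, "rx": 0, "ry": 0, "rz": 0, "grip": 0.005}]}}

```text
clock: 12.75
eef_pos: [0.5375, -0.2599, 0.0693]
tool_rot: [2.033, 2.391, -0.003]
force: [-17.8, 4.9, 44.6]
grip_width: 0.0198
finger_force: 55.1
```

Emit:
{"fn": "servo_tool", "kwargs": {"moves": [{"tx": -0.001, "ty": 0.0005, "tz": 0.001, "rx": 0, "ry": 0, "rz": 0, "grip": 0.005}, {"tx": -0.001, "ty": 0, "tz": 0.001, "rx": 0, "ry": 0, "rz": 0, "grip": 0.005}, {"tx": 0, "ty": 0, "tz": 0, "rx": 0, "ry": 0, "rz": 0, "grip": 0.005}, {"tx": 0, "ty": 0, "tz": 0, "rx": 0, "ry": 0, "rz": 0, "grip": 0.005}]}}

```text
clock: 13.15
eef_pos: [0.5373, -0.2598, 0.0694]
tool_rot: [2.032, 2.389, -0.0]
force: [-8.0, 2.5, 28.0]
grip_width: 0.0192
finger_force: 55.0
```

```bash
python3 - <<'E'
from h import *
a,c=snap('scene','s6');b,d=snap('side','d6')
t=lambda i,x,y,w,h:cv2.resize(i[y:y+h,x:x+w],(400,400),interpolation=cv2.INTER_CUBIC)
cv2.imwrite('pics/crop6.png',np.hstack([t(a,220,140,90,90),t(b,275,255,90,90)])[:,:,::-1])
print(monitor.get_obs())
E
```

```text
{'clock': 13.25, 'joints': array([-6.36781670e-01,  4.71768793e-01,  1.61185356e+00, -6.77156570e-04,
        1.05237407e+00, -7.97545945e-01]), 'qvel': array([-7.74916527e-05, -7.86927673e-05,  2.30629203e-03, -6.51040042e-04,
        4.52210346e-04,  2.10752135e-03]), 'tau': array([ 6.81625362e-01, -3.63360000e+01, -1.94877219e+01,  7.23370649e-01,
       -2.84911573e+00, -3.44745792e-02]), 'eef_pos': array([ 0.53730376, -0.25982456,  0.06945381]), 'tool_rot': array([ 2.03185369e+00,  2.38869710e+00, -3.23299742e-04]), 'force': array([-7.90472277,  2.13983526, 27.85163739]), 'wrist_torque': array([ 0.56964151,  1.46783085, -0.06193026]), 'finger_force': 55.02911925315857, 'grip_width': 0.019220300858552173}
```

View pics/crop6.png

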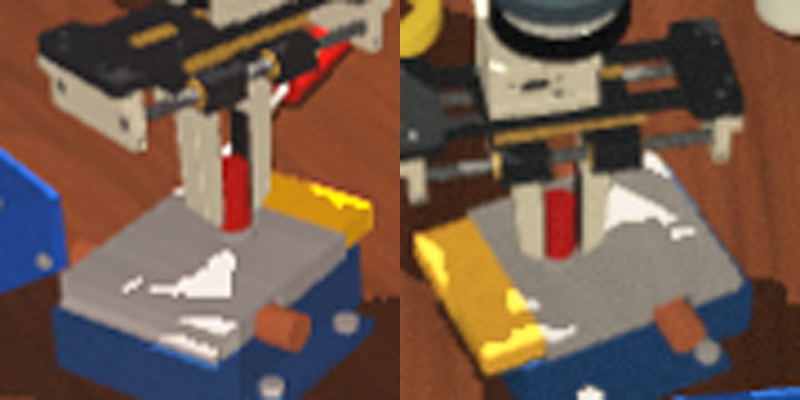

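The pin is home and its collar bears on the lid. The lid looks flat and shut under about 28 N, well above the 12 N needed.

```bash
python3 -c "
from h import *
print(r.job_done())"
```

```text
the job is handed in; nothing more can be done
None
```

I handed the job in with the lid shut, the pin pushed through both holes until its collar bore on the lid, and the gripper still holding the knob and pressing down at about 28 N; the hand-in call gave no verdict.

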